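# Weigh a loaded centrifuge bucket on a two-pan balance

## Robot

A 6-joint arm with a two-finger parallel gripper is mounted at the origin on the work surface. World frame = base frame: x ahead of the robot, y to its left, z up, the work surface at z = 0. Lengths are in mm, angles in rad, forces in N, time in s.
With the tool pointing down it reaches from about 350 to 775 mm from the base axis. Payload 7.3 kg.
Tool frame: the origin (TCP) lies between the finger pads; the fingertips stand 8 mm ahead of it and the grasp point (between the pads) lies 11 mm behind it; y points along the fingers, z is the direction in which the jaws open and shut, and the axes are right-handed (so a half turn about y gives the same grasp; the last joint's range is limited). The gripper opens to 92 mm and grips with 3 to 60 N. Pads are 19 mm wide; open, the fingers measure 130 mm over their backs; the gripper's body (75 mm by 190 mm) begins 47 mm behind the grasp point.
Start: joints at [-0.146, 0.342, 1.524, -0, 1.275, -0.146], TCP at [525.018, 0.02, 234.741] pointing down, gripper open.
Joint ranges: [-2.53, 2.53], [-0.77, 2.02], [0.04, 2.7], [-1, 4.14], [0.28, 2.66], [-3.11, 3.11]. Speed limits (rad/s): [2.57, 2.57, 3.14, 3.14, 3.14, 3.14].

## Interface

Orientations are given as [roll, pitch, yaw] about the fixed x, y, z axes, in that order (R = Rz(yaw) Ry(pitch) Rx(roll)).
In Python, from plant import bot, vision, job gives the robot as it stands. The module is installed in compiled form; this text tells all that it offers.
- The arm moves only by the tool arm_command, never from a script. Its argument "deltas" is a list of rows, each a list of 4 numbers: the shift along the tool's x, y, z in m, then the turn about the tool's y in degrees. In form: [[x, y, z, twist], ...]. A call has 1 to 5 rows; each row shifts and turns the commanded pose from where the row before left it, along the tool's axes as they then stand; what a row does not reach is not made up. A row lasts 1/10 s, in which the tool goes at most 50 mm and 8.59 degrees, less where a joint would pass 70% of its speed; a pose out of reach is approached as far as the arm can. A call is refused whole if a number of a shift passes 0.05 or a number of a turn 8.59, either way. A call with a gripper value outside its range is refused whole. "claw" is the closure in counts, from 0 (fully open) to 255 (shut), set as the call begins (left out, the last holds). The fingers move at their own pace and stop on an object; the grip force is fixed at half the most. Time passes only in rows, so rows that do not move let the fingers close. It gives the time, the measured TCP pose, the force and the opening at its end, in the units of the state.
- bot.get_obs(): the state, without advancing time (a new reading comes with each control period).
- vision.capture(name): name is "scene" or "side" or "wrist"; returns a dict with "img" (400x640x3 uint8, red, green, blue), "camera_matrix" (3x3 intrinsics, pixels), "dist_coeffs" ([k1, k2, p1, p2, k3] as OpenCV has them; the pictures are not rectified), "world_to_cam" (4x4, takes a point from world to camera coordinates); the wrist camera has in their place "mount" (4x4, takes a point from camera to tool coordinates, whose origin is the TCP and whose axes are the tool frame's). Camera axes: x right, y down, z forward; pixel columns grow to the right and rows downward; lengths in mm; the calibration is good to about 2 mm. A picture is of the moment at which its call begins: read the wrist's pose just before it. There is no depth.
- job.close_job(): hands the job in, once; it reports no verdict.
Trained networks look in a picture, given as the dict that the camera call returned (one of the last four; its "shot" number tells which), for a name from the list of things; names that differ only in an ending like _2 or _b are one class to them, and where a whole thing is asked for, a point or a joint stands for the part that bears it (a point fixed in the world has none). Each returns a list of dicts, best first, with "confidence" (0 to 1); they miss things now and then, are a little off and sometimes report something else, mostly with a low value. They report only what shows in the picture. A call takes as long as a camera call. They do not tell look-alikes from the thing itself.
- vision.find_in(picture, name): "xyz" ([x, y, z] in mm, in the coordinates of the camera as it stood for that picture, good to about 4 mm: the middle of the surface that is visible of it).
- vision.regions_of(picture, name): "mask" (400x640 bool, what is visible of it).
The state is a dict: "time": time; "joint_positions": joint angles; "dq": joint speeds; "tau": joint torques, N m; "tool_pos": TCP position; "tcp_rot": TCP orientation; "contact_force": force on the tool from outside, world axes, zero at the start; "moment": the same for the moment, N m; "grip_width": finger opening in mm.
Only numpy, scipy, OpenCV 4.12 (cv2) and the standard library are available. Lean on these libraries where they do the work, as an engineer would, in place of code of your own. Each camera call takes 0.05 s, during which the arm holds its last target. There are 200 camera calls.

## Task

Weigh the loaded centrifuge bucket where it stands: gently set weights from the wooden block upright on the balance's empty pan and slide the brass rider along its bar until the beam comes to rest level with nothing touching it. Leave the weights you do not need in their own wells, do not handle the bucket, and spare the delicate balance any hard push or drop: feel what it lacks before you let a weight go, so that the weights' pan never bangs down overloaded. Leave everything else on the bench alone.

Things in the scene. Friction and masses are not known exactly. Their poses are not given: they have to be found in the camera images.
- balance: two-pan balance with pans that always stay level; white base 170 (x) x 270 (y) mm, 47 mm high, fixed. Origin on the bench below the beam's pivot (100 mm up); own +y points to the bucket's pan, own -x to the front with the rider bar. Harmed by over 8 N of the fingers on any part, by over 8 N of a weight on its pan (pressed, let fall), and by the weights' pan banging down on its lower stop.
- beam (a joint): tilt of the beam, rad: 0 level, positive when the weights' pan is low; stops at +-0.08 (pans 10 mm off level). Starts on the stop, bucket low. Between the stops it tilts 0.007 rad per gram of difference; 12 g reaches a stop. Damped: give it 2 s to rest, untouched. Let go with some 30 g too much on the weights' side, it bangs down (passes 0.06 faster than 0.3 rad/s).
- pointer (a point): red bead at the tip of the beam's pointer, 100 mm above the pivot and 46 mm behind it (balance's +x). It swings sideways before a white upright scale plate 90 mm wide, top 182 mm above the bench; the long middle mark means level, the marks are 8 mm apart. Weights' side low: it leans towards the weights.
- pan_w_top (a point): centre of the upper face of the weights' pan: a flat steel disc 104 mm across without rim, 120 mm from the pivot on the balance's -y side, 145 mm above the bench when level; z up. Pressed from above it yields when the push equals the excess weight on the other side, then sinks up to 19 mm to its lower stop at nearly that force.
- pan_b_top (a point): centre of the upper face of the bucket's pan, a like disc on the balance's +y side.
- rider (a joint): place of the brass rider on its bar, m, 0 to 0.080 between hard stops: each mm counts as 1 g on the weights' side (0 at the bucket's end, 0.080 = 80 g at the weights' end). Stiff, about 1 N of friction; stays where left. Starts within 0.03 of zero, as the last user left it. A sideways push on it also tips the beam while it lasts.
- rider_knob (a point): top centre of the rider's upright black knob, a round post 14 mm thick standing 33 mm out of the brass rider block (26 x 22 x 22 mm). The bar runs along the balance's y, 90 mm before the pivot and 25 mm lower; zero is 40 mm from its middle. The knob's top is 119 mm above the bench when level, rising and sinking up to 4 mm with the beam.
- bucket: loaded aluminium centrifuge bucket with four capped tubes (blue, orange), 64 mm across, 75 mm tall, standing on its pan. Its mass differs each time, from 130 to 360 g. Origin at the centre of its foot, z up. Not to be handled.
- block: wooden block of the weight set, 75 (x) x 160 (y) x 20 mm, fixed; origin at the centre of its underside. Three wells 6 mm deep along its y: for 200 g at y = +48 mm, 100 g in the middle, 50 g at -48 mm; each 3 mm wider than its weight.
- w200: brass weight of 200 g: cylinder of diameter 30 mm, 31 mm tall, with a 20 mm wide knob on top, 46 mm tall in all; origin at the centre of its foot, z up. It starts in its well, its foot 14 mm above the bench.
- w100: brass weight of 100 g: cylinder of diameter 24 mm, 24 mm tall, with a 16 mm wide knob on top, 37 mm tall in all; origin at the centre of its foot, z up. It starts in its well, its foot 14 mm above the bench.
- w50: brass weight of 50 g: cylinder of diameter 19 mm, 19 mm tall, with a 13 mm wide knob on top, 30 mm tall in all; origin at the centre of its foot, z up. It starts in its well, its foot 14 mm above the bench.
- rack: orange rack with small capped tubes, 75 x 160 x 49 mm, loose on the bench; a bystander, to be left alone. Origin at the centre of its underside.
- empty_bucket: empty centrifuge bucket, diameter 64 mm, 75 mm tall, loose on the bench; a bystander, to be left alone. Origin at the centre of its underside.
- mouse: black computer mouse, 100 x 58 x 31 mm, loose on the bench; a bystander, to be left alone. Origin at the centre of its underside.
- dishes: stack of three clear culture dishes, diameter 93 mm, 45 mm tall, loose on the bench; a bystander, to be left alone. Origin at the centre of its underside.
- slide_box: teal slide box with white lid, 102 x 92 x 34 mm, loose on the bench; a bystander, to be left alone. Origin at the centre of its underside.
- bottle: amber jar with blue cap, diameter 56 mm, 105 mm tall, loose on the bench; a bystander, to be left alone. Origin at the centre of its underside.
- marker: purple marker pen lying flat, 118 x 12 mm, loose on the bench; a bystander, to be left alone. Origin at the centre of its underside.
Things that resemble listed ones, but are neither listed nor needed, are in the scene too. What is shaped like the w200 but black, blue or white is not meant.

How it is judged (in metres and radians):
On the way:
1. at least one weight stands on the weights' pan (((horizontal distance between w200 and pan_w_top below 0.048 m and z of w200 in the frame of pan_w_top between -0.004 and 0.004 m and angle between w200's own z axis and vertical below 0.1 rad and linear speed of w200 below 0.03 m/s) or (horizontal distance between w100 and pan_w_top below 0.048 m and z of w100 in the frame of pan_w_top between -0.004 and 0.004 m and angle between w100's own z axis and vertical below 0.1 rad and linear speed of w100 below 0.03 m/s) or (horizontal distance between w50 and pan_w_top below 0.048 m and z of w50 in the frame of pan_w_top between -0.004 and 0.004 m and angle between w50's own z axis and vertical below 0.1 rad and linear speed of w50 below 0.03 m/s))), for 0.2 s.
At the end, for the whole second after the job is handed in: Beam at rest within 0.018 rad (2.5 g) of level; bucket upright on its pan (within 25 mm of its centre); at least one weight upright on the weights' pan (within 48 mm of its centre), and every weight either there or upright in its own well (within 6 mm of its start) (value of joint beam between -0.018 and 0.018 rad and velocity of joint beam between -0.02 and 0.02 rad/s and horizontal distance between bucket and pan_b_top below 0.025 m and angle between bucket's own z axis and vertical below 0.1 rad and ((horizontal distance between w200 and pan_w_top below 0.048 m and z of w200 in the frame of pan_w_top between -0.004 and 0.004 m and angle between w200's own z axis and vertical below 0.1 rad and linear speed of w200 below 0.03 m/s) or (horizontal distance between w100 and pan_w_top below 0.048 m and z of w100 in the frame of pan_w_top between -0.004 and 0.004 m and angle between w100's own z axis and vertical below 0.1 rad and linear speed of w100 below 0.03 m/s) or (horizontal distance between w50 and pan_w_top below 0.048 m and z of w50 in the frame of pan_w_top between -0.004 and 0.004 m and angle between w50's own z axis and vertical below 0.1 rad and linear speed of w50 below 0.03 m/s)) and ((horizontal distance between w200 and pan_w_top below 0.048 m and z of w200 in the frame of pan_w_top between -0.004 and 0.004 m and angle between w200's own z axis and vertical below 0.1 rad and linear speed of w200 below 0.03 m/s) or (distance of w200 from where it was at the start of the episode below 0.006 m and angle between w200's own z axis and vertical below 0.1 rad)) and ((horizontal distance between w100 and pan_w_top below 0.048 m and z of w100 in the frame of pan_w_top between -0.004 and 0.004 m and angle between w100's own z axis and vertical below 0.1 rad and linear speed of w100 below 0.03 m/s) or (distance of w100 from where it was at the start of the episode below 0.006 m and angle between w100's own z axis and vertical below 0.1 rad)) and ((horizontal distance between w50 and pan_w_top below 0.048 m and z of w50 in the frame of pan_w_top between -0.004 and 0.004 m and angle between w50's own z axis and vertical below 0.1 rad and linear speed of w50 below 0.03 m/s) or (distance of w50 from where it was at the start of the episode below 0.006 m and angle between w50's own z axis and vertical below 0.1 rad))); the robot touches nothing.
It fails at once if the weights' pan bangs down on its lower stop (value of joint beam above 0.06 rad and velocity of joint beam above 0.3 rad/s).
It fails at once if the fingers, or a weight pressed or dropped, load the balance with more than 8 N (contact force between any of the fingers, w200, w100, w50 and balance above 8 N).
It fails at once if the bucket is touched by the fingers (over 1 N), tipped, or over 25 mm off the centre of its pan (contact force between the fingers and bucket above 1 N or angle between bucket's own z axis and vertical above 0.2 rad or horizontal distance between bucket and pan_b_top above 0.025 m).
It fails at once if a weight is knocked over (angle between any of w200, w100, w50's own z axis and vertical above 0.6 rad).
It fails at once if a bystander is moved by more than 20 mm (distance of any of rack, empty_bucket, mouse, dishes, slide_box, bottle, marker from where it was at the start of the episode above 0.02 m).
It also fails if it takes over 72 s, if anything falls off the work surface, if the arm or the gripper's body presses on something with over 40 N, if the wrist force passes 120 N, or if a joint passes its speed limit or range.

## Working session

There is one attempt and no reset: what is moved stays moved. The work goes in short steps, Python scripts to look and compute and a tool call to move; the robot and the scene stay as the last step left them, time stands still between calls to the robot, and variables do not carry over. Pictures are saved under pics/ and viewed, about 8 in all and at most 12, crops included, and the job is handed in when it is done.

Besides the shell and the picture viewer there is one more tool, called by a JSON object that holds its "fn" and its "kwargs", one argument or row to a line. arm_command: Moves the arm, as the interface text tells. Its arguments: {"type":"object","properties":{"deltas":{"type":"array","items":{"type":"array","items":{"type":"number"}}},"claw":{"type":"number"}},"required":["deltas"]}

```bash
mkdir -p pics
cat > h.py <<'E'
import numpy as np, cv2
from scipy.spatial.transform import Rotation as R
from plant import bot, vision, job
def T_tool():
    o=bot.get_obs(); T=np.eye(4); T[:3,:3]=R.from_euler('xyz',o['tcp_rot']).as_matrix(); T[:3,3]=o['tool_pos']; return T
def cap(n):
    T=T_tool(); p=vision.capture(n)
    p['c2w']=T@p['mount'] if n=='wrist' else np.linalg.inv(p['world_to_cam'])
    return p
def find(p,name,k=3):
    return [(np.round((p['c2w']@np.r_[d['xyz'],1])[:3],1).tolist(),round(d['confidence'],2)) for d in vision.find_in(p,name)[:k]]
def onplane(p,uv,z):
    n=cv2.undistortPoints(np.array([[uv]],float),p['camera_matrix'],np.array(p['dist_coeffs'],float))[0,0]
    d=p['c2w'][:3,:3]@np.r_[n,1]; o=p['c2w'][:3,3]; return o+d*(z-o[2])/d[2]
def proj(p,X):
    w=np.linalg.inv(p['c2w']); return cv2.projectPoints(np.array(X,float).reshape(-1,3),cv2.Rodrigues(w[:3,:3])[0],w[:3,3],p['camera_matrix'],np.array(p['dist_coeffs'],float))[0][:,0]
def save(p,f): cv2.imwrite('pics/'+f,p['img'][:,:,::-1])
E
python3 - <<'E'
from h import *
o=bot.get_obs(); print(o); print(T_tool().round(3))
for n in ['scene','side']:
    p=cap(n); save(p,n+'0.png'); print(n)
    for t in ['balance','pan_w_top','pan_b_top','rider_knob','pointer','bucket','block','w200','w100','w50','bottle','rack','empty_bucket','mouse','dishes','slide_box']: print(t,find(p,t,2))
E
```

```text
{'time': 0.0, 'joint_positions': array([-1.46000722e-01,  3.42697958e-01,  1.52503349e+00,  4.92837849e-06,
        1.27539818e+00, -1.46018416e-01]), 'dq': array([-0.00014695,  0.0003002 ,  0.00164598,  0.00238458, -0.00065141,
       -0.00024333]), 'tau': array([ 7.61924657e-04, -4.31245601e+01, -2.44219762e+01,  7.17750052e-02,
        5.59406646e-02, -1.04314388e-04]), 'tool_pos': array([5.24597164e+02, 8.25931245e-02, 2.34052062e+02]), 'tcp_rot': array([-1.57231626e+00,  2.28291987e-04, -1.57078024e+00]), 'contact_force': array([-0.50560658,  0.05525512, -0.04851925]), 'moment': array([ 0.01221792,  0.01450899, -0.00349577]), 'grip_width': 91.8907237475879}
[[ 0.00000e+00 -2.00000e-03  1.00000e+00  5.24597e+02]
 [-1.00000e+00  0.00000e+00  0.00000e+00  8.30000e-02]
 [-0.00000e+00 -1.00000e+00 -2.00000e-03  2.34052e+02]
 [ 0.00000e+00  0.00000e+00  0.00000e+00  1.00000e+00]]
scene
balance [([603.0, -9.3, 47.7], 0.96)]
pan_w_top [([582.9, -121.3, 155.2], 0.93), ([505.9, 20.4, 85.8], 0.53)]
pan_b_top [([619.1, 107.4, 137.1], 0.6)]
rider_knob [([503.1, 24.2, 86.3], 0.62), ([604.1, -
[... 736 characters left out ...]
op [([573.5, -115.5, 151.8], 0.59)]
pan_b_top [([598.1, 139.0, 134.6], 0.91)]
rider_knob [([502.1, 30.5, 86.7], 0.45)]
pointer [([566.1, 27.0, 132.3], 0.95), ([462.4, 286.4, 34.0], 0.52)]
bucket [([589.8, 126.8, 193.4], 0.89)]
block [([468.8, 340.1, 22.4], 0.66), ([601.9, 140.2, 135.8], 0.25)]
w200 [([474.9, 381.4, 45.7], 0.76), ([562.7, 323.3, 33.5], 0.74)]
w100 [([474.9, 381.4, 45.7], 0.76), ([562.7, 323.3, 33.5], 0.74)]
w50 [([474.9, 381.4, 45.7], 0.76), ([562.7, 323.3, 33.5], 0.74)]
bottle []
rack [([481.6, -278.5, 25.7], 0.58)]
empty_bucket [([765.0, 176.1, 49.0], 0.83)]
mouse [([372.2, -575.1, 18.0], 0.58)]
dishes [([758.0, -265.3, 47.7], 0.97)]
slide_box [([665.9, 410.0, 34.9], 0.66)]
```

View pics/scene0.png

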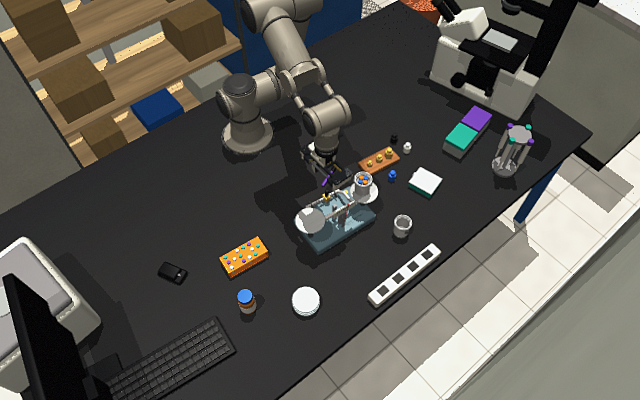

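View pics/side0.png

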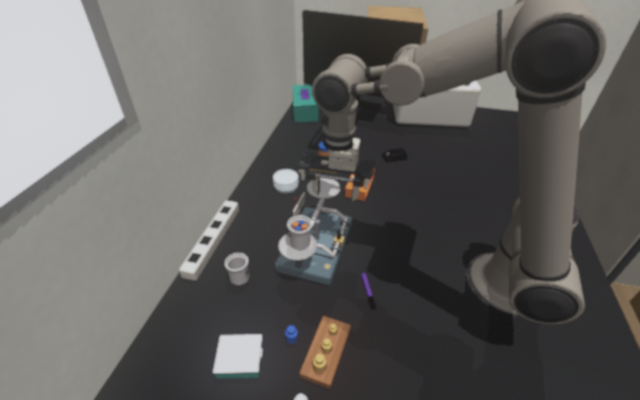

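Run:
```python
from h import *
p=cap('wrist'); save(p,'w0.png'); print(p['mount'].round(3)); print(p['camera_matrix'],p['dist_coeffs'])
for t in ['balance','pan_w_top','pan_b_top','rider_knob','pointer','bucket']: print(t,find(p,t,2))
```

```text
[[-0.00000e+00  9.66000e-01  2.59000e-01 -6.90490e+01]
 [-1.00000e-03 -2.59000e-01  9.66000e-01 -1.50377e+02]
 [ 1.00000e+00 -0.00000e+00  1.00000e-03  7.12000e-01]
 [ 0.00000e+00  0.00000e+00  0.00000e+00  1.00000e+00]]
[[330.36145496   0.         318.88350835]
 [  0.         330.36145496 199.64183376]
 [  0.           0.           1.        ]] [-0.01532187  0.          0.          0.          0.        ]
balance [([570.1, 21.1, 46.9], 0.82)]
pan_w_top [([586.3, -83.5, 154.7], 0.89)]
pan_b_top [([574.3, 92.5, 139.7], 0.87)]
rider_knob [([505.2, 24.5, 85.9], 0.58)]
pointer [([574.6, 50.5, 135.1], 0.96)]
bucket [([594.8, 106.5, 205.2], 0.74)]
```

{"fn": "arm_command", "kwargs": {
  "deltas": [
    [0, -0.05, -0.03, 0],
    [0, -0.05, -0.03, 0],
    [-0.05, 0, 0, 0],
    [-0.05, 0, 0, 0],
    [-0.05, 0, 0, 0]
  ]
}}

```text
time: 2.55
tool_pos: [473.4, 151.2, 321.2]
tcp_rot: [-1.569, 0.0, -1.573]
contact_force: [0.6, -0.9, -0.2]
grip_width: 92.0
```

{"fn": "arm_command", "kwargs": {
  "deltas": [
    [-0.05, 0, 0, 0],
    [-0.05, 0, 0, 0],
    [-0.05, 0, 0, 0],
    [0, 0, 0, 0],
    [0, 0, 0, 0]
  ]
}}

```text
time: 3.05
tool_pos: [473.1, 300.9, 319.9]
tcp_rot: [-1.571, -0.001, -1.568]
contact_force: [-0.2, -0.3, -0.0]
grip_width: 91.6
```

Run:
```python
from h import *
p=cap('wrist'); save(p,'w1.png'); print(bot.get_obs()['tool_pos'])
for t in ['block','w200','w100','w50','marker','slide_box']: print(t,find(p,t,4))
a=cv2.imread('pics/w0.png');b=cv2.imread('pics/w1.png'); cv2.imwrite('pics/w01.png',cv2.resize(np.vstack([a,b]),(480,600)))
```

```text
[473.43722227 299.77984491 320.22050984]
block [([472.8, 332.7, 19.7], 0.83)]
w200 [([563.8, 321.1, 36.5], 0.93), ([497.6, 464.3, 30.8], 0.87), ([477.5, 378.6, 49.8], 0.81), ([465.4, 289.3, 30.5], 0.55)]
w100 [([563.8, 321.1, 36.5], 0.93), ([497.6, 464.3, 30.8], 0.87), ([477.5, 378.6, 49.8], 0.81), ([465.4, 289.3, 30.5], 0.55)]
w50 [([563.8, 321.1, 36.5], 0.93), ([497.6, 464.3, 30.8], 0.87), ([477.5, 378.6, 49.8], 0.81), ([465.4, 289.3, 30.5], 0.55)]
marker [([389.0, 166.3, 13.4], 0.67)]
slide_box [([671.9, 398.2, 34.3], 0.68), ([474.7, 380.3, 46.1], 0.2)]
```

View pics/w01.png

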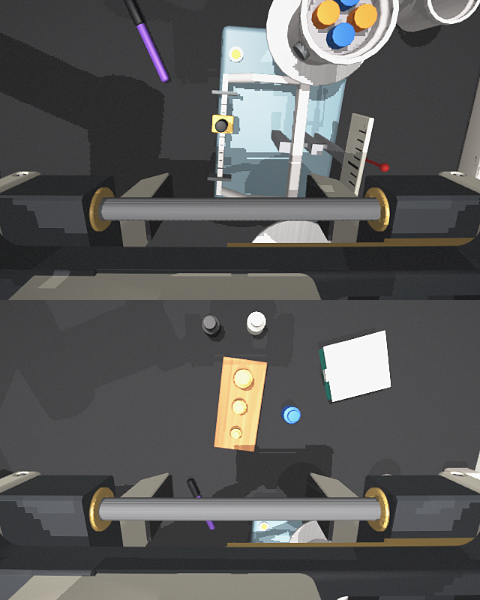

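Run:
```python
from h import *
p=cap('wrist'); F=[]
for k in range(8):
    vision  
im=p['img']
for nm,uv,z in [('w200',(324,105),60),('w100',(319,143),51),('w50',(315,177),44)]: print(nm,onplane(p,uv,z).round(1))
c=im[70:210,250:400]; cv2.imwrite('pics/blk.png',cv2.resize(c,None,fx=4,fy=4,interpolation=cv2.INTER_CUBIC)[:,:,::-1])
for d in vision.regions_of(p,'w200'):
    m=d['mask']; v,u=np.nonzero(m); print(d['confidence'],u.mean().round(1),v.mean().round(1),u.min(),u.max(),v.min(),v.max())
```

```text
w200 [481.3 375.1  60. ]
w100 [475.2 329.2  51. ]
w50 [469.9 284.3  44. ]
0.92 385.3 150.7 374 397 140 162
0.88 322.9 102.4 311 334 91 114
0.87 338.8 29.2 327 351 14 45
0.82 280.4 32.8 268 291 18 48
0.77 317.0 140.8 309 325 133 149
0.62 313.1 175.7 307 319 168 183
```

View pics/blk.png

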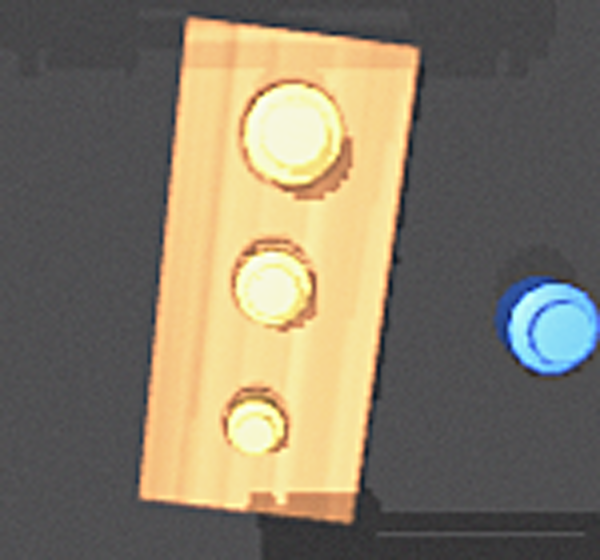

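{"fn": "arm_command", "kwargs": {
  "deltas": [
    [0.05, -0.03, 0.02, 0],
    [0.05, -0.03, 0.02, 0],
    [0.05, 0, 0.02, 0],
    [0.05, 0, 0.02, 0],
    [0.05, 0, 0.02, 0]
  ],
  "claw": 255
}}

```text
time: 4.0
tool_pos: [562.1, 77.5, 369.6]
tcp_rot: [-1.57, 0.0, -1.571]
contact_force: [1.0, 0.8, -0.1]
grip_width: 56.4
```

{"fn": "arm_command", "kwargs": {
  "deltas": [
    [0.05, 0, 0, 0],
    [0.05, 0, 0, 0],
    [0.05, 0, 0, 0],
    [0, 0, 0, 0],
    [0, 0, 0, 0]
  ]
}}

```text
time: 4.5
tool_pos: [561.5, -71.7, 369.0]
tcp_rot: [-1.571, 0.0, -1.574]
contact_force: [-0.6, 0.6, 0.0]
grip_width: 16.4
```

Run:
```python
from h import *
p=cap('wrist'); o=bot.get_obs(); print(o['tool_pos'],o['grip_width']); np.savez('w2.npz',**{k:p[k] for k in('img','camera_matrix','dist_coeffs','c2w')})
for t in ['pan_w_top','pan_b_top','rider_knob','pointer','bucket']: print(t,find(p,t,2))
cv2.imwrite('pics/w2.png',cv2.resize(p['img'],(800,500),interpolation=cv2.INTER_CUBIC)[:,:,::-1])
```

```text
[561.6073305  -70.41444408 369.18269431] 12.044613316419522
pan_w_top [([584.1, -62.8, 133.1], 0.42)]
pan_b_top [([610.7, 88.9, 136.0], 0.66)]
rider_knob [([505.1, 15.6, 84.3], 0.62)]
pointer [([581.1, -65.0, 136.2], 0.87)]
bucket [([591.6, 87.9, 186.2], 0.96), ([573.2, -6.7, 46.7], 0.51)]
```

View pics/w2.png

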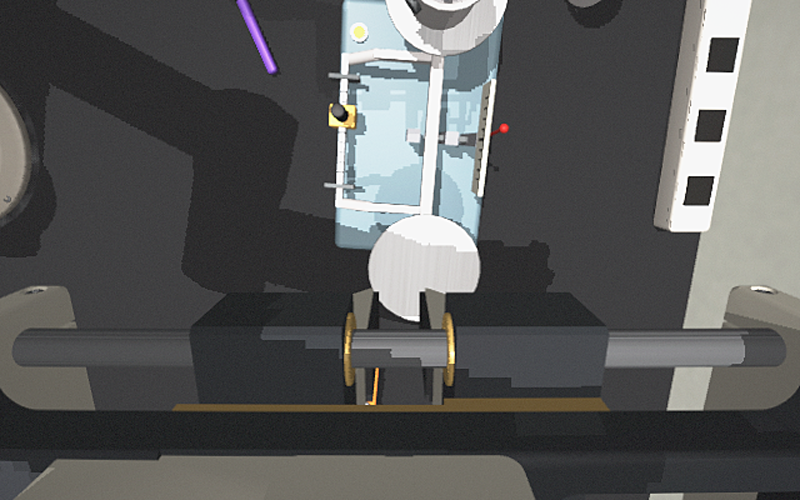

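Run:
```python
from h import *
p=dict(np.load('w2.npz'))
w=onplane(p,(339.6,214.5),154.6); k=onplane(p,(270.4,88),119); b=onplane(p,(403.2,102.4),199.7)
print(w,k,b)
from scipy.optimize import least_squares
def f(v):
    x,y,t,s=v; c,S=np.cos(t),np.sin(t)
    g=lambda a:np.array([x+c*a[0]-S*a[1],y+S*a[0]+c*a[1]])
    return np.r_[g((0,-119.6))-w[:2],g((-90,s))-k[:2],g((46,8))-b[:2]]
r=least_squares(f,[590,0,0,20]); print(r.x,r.fun.round(1))
x,y,t,s=r.x; print('rider',40-s+1.5)
print('pan_w',w)
o=[]
for i in range(10): cap('wrist'); o.append(bot.get_obs()['contact_force'])
print(np.mean(o,0),np.std(o,0))
```

```text
[ 586.23636178 -118.28715061  154.6       ] [506.82781126  23.4834186  119.        ] [641.11722892   5.12129713 199.7       ]
[ 5.95068157e+02  7.69481113e-01 -7.48617069e-02  1.60506651e+01] [-0.1 -0.2 -0.3  0.   0.4  0.2]
rider 25.449334890415134
pan_w [ 586.23636178 -118.28715061  154.6       ]
[-0.06626983 -0.00941192  0.11878012] [0.48322316 0.37998298 0.73718129]
```

{"fn": "arm_command", "kwargs": {
  "deltas": [
    [0.024, 0.02, 0.0125, 0],
    [0.024, 0.04, 0.012, 0],
    [0, 0.05, 0, 0],
    [0, 0.05, 0, 0],
    [0, 0.025, 0, 0]
  ]
}}

```text
time: 5.8
tool_pos: [584.1, -118.0, 179.4]
tcp_rot: [-1.577, 0.002, -1.571]
contact_force: [-0.4, 0.0, 0.2]
grip_width: 0.4
```

{"fn": "arm_command", "kwargs": {
  "deltas": [
    [0, 0, 0, 0],
    [0, 0, 0, 0]
  ]
}}

```text
time: 6.0
tool_pos: [586.8, -118.6, 185.1]
tcp_rot: [-1.57, -0.0, -1.571]
contact_force: [1.0, 0.6, 0.9]
grip_width: 0.5
```

```bash
cat > fz.py <<'E'
from h import *
import sys
o=[];q=[]
for i in range(int(sys.argv[1])): vision.capture('wrist'); s=bot.get_obs(); o.append(s['contact_force']);q.append(s['tool_pos'])
o=np.array(o);print(o.mean(0).round(3),'se',(o.std(0)/len(o)**.5).round(3),np.mean(q,0).round(1),s['grip_width'],s['time'])
E
python3 fz.py 12
```

```text
[ 0.252 -0.181  0.091] se [0.114 0.166 0.175] [ 586.8 -118.5  185.5] 0.5377442108942943 6.6
```

{"fn": "arm_command", "kwargs": {
  "deltas": [
    [0, 0.01, 0, 0],
    [0, 0.005, 0, 0],
    [0, 0.004, 0, 0],
    [0, 0.004, 0, 0],
    [0, 0, 0, 0]
  ]
}}

```text
time: 7.1
tool_pos: [585.9, -118.4, 160.7]
tcp_rot: [-1.572, 0.0, -1.571]
contact_force: [-1.6, -0.5, 2.0]
grip_width: 0.6
```

{"fn": "arm_command", "kwargs": {
  "deltas": [
    [0, 0.002, 0, 0],
    [0, 0, 0, 0],
    [0, 0, 0, 0],
    [0, 0, 0, 0],
    [0, 0, 0, 0]
  ]
}}

```text
time: 7.6
tool_pos: [586.2, -118.5, 159.3]
tcp_rot: [-1.571, -0.0, -1.571]
contact_force: [-2.9, -1.4, 2.3]
grip_width: 0.5
```

```bash
python3 fz.py 24
```

```text
[-1.751 -1.257  2.58 ] se [0.093 0.126 0.098] [ 586.3 -118.4  159.2] 0.41490178926545274 8.8
```

{"fn": "arm_command", "kwargs": {
  "deltas": [
    [0, 0.003, 0, 0],
    [0, 0.003, 0, 0],
    [0, 0, 0, 0],
    [0, 0, 0, 0],
    [0, 0, 0, 0]
  ]
}}

```text
time: 9.3
tool_pos: [586.3, -118.4, 153.2]
tcp_rot: [-1.57, -0.0, -1.571]
contact_force: [-0.9, -1.5, 2.7]
grip_width: 0.6
```

```bash
python3 fz.py 24
```

```text
[ 0.181 -1.418  2.616] se [0.115 0.106 0.101] [ 586.3 -118.4  153.2] 0.9847195631062307 10.5
```

{"fn": "arm_command", "kwargs": {
  "deltas": [
    [0, -0.01, 0, 0],
    [0, -0.05, 0, 0],
    [0, -0.05, 0, 0],
    [-0.05, -0.02, -0.01, 0],
    [-0.05, 0, -0.01, 0]
  ]
}}

```text
time: 11.0
tool_pos: [568.2, -23.7, 285.3]
tcp_rot: [-1.564, -0.001, -1.574]
contact_force: [0.7, 0.0, -0.8]
grip_width: 0.1
```

{"fn": "arm_command", "kwargs": {
  "deltas": [
    [-0.05, 0, -0.01, 0],
    [-0.05, 0, -0.01, 0],
    [-0.05, 0, -0.01, 0],
    [-0.05, 0, -0.01, 0],
    [-0.05, 0, -0.01, 0]
  ]
}}

```text
time: 11.5
tool_pos: [517.0, 223.5, 281.8]
tcp_rot: [-1.572, 0.0, -1.571]
contact_force: [0.4, -0.2, 0.1]
grip_width: 0.6
```

{"fn": "arm_command", "kwargs": {
  "deltas": [
    [-0.05, 0, -0.01, 0],
    [-0.05, 0, -0.01, 0],
    [-0.047, 0, -0.015, 0],
    [0, -0.03, 0, 0],
    [0, 0, 0, 0]
  ],
  "claw": 0
}}

```text
time: 12.0
tool_pos: [483.3, 368.8, 314.9]
tcp_rot: [-1.566, 0.003, -1.567]
contact_force: [-0.1, 0.3, 0.4]
grip_width: 35.6
```

{"fn": "arm_command", "kwargs": {
  "deltas": [
    [0, 0, 0, 0],
    [0, 0, 0, 0],
    [0, 0, 0, 0]
  ]
}}

```text
time: 12.3
tool_pos: [483.6, 365.6, 310.6]
tcp_rot: [-1.572, -0.001, -1.572]
contact_force: [0.3, -0.6, 0.4]
grip_width: 59.7
```

```bash
cat > wts.py <<'E'
from h import *
p=cap('wrist'); print(bot.get_obs()['tool_pos'].round(1))
for d in vision.regions_of(p,'w200')[:7]:
    m=d['mask']; c,r=cv2.minEnclosingCircle(np.argwhere(m)[:,::-1].astype(np.float32)); col=p['img'][m].mean(0)
    if col[0]-col[2]>40:
        R_={h:onplane(p,c,h)[:2].round(1).tolist() for h in (37,33,28)}
        print(round(d['confidence'],2),np.round(c,1),round(r,1),R_)
save(p,'wl.png')
E
python3 wts.py
```

```text
[483.7 365.7 310.7]
0.96 [315.5 156.5] 12.7 {37: [479.9, 378.0], 33: [479.8, 377.5], 28: [479.8, 376.8]}
0.61 [311.  191.1] 10.1 {37: [473.7, 332.4], 33: [473.6, 331.4], 28: [473.5, 330.2]}
0.56 [306.5 223.8] 8.2 {37: [467.3, 286.7], 33: [467.1, 285.3], 28: [466.9, 283.6]}
```

{"fn": "arm_command", "kwargs": {
  "deltas": [
    [-0.006, 0.04, -0.002, 0],
    [-0.0065, 0.05, -0.0015, 0],
    [0, 0.05, 0, 0],
    [0, 0.05, 0, 0],
    [0, 0.04, 0, 0]
  ]
}}

```text
time: 12.9
tool_pos: [479.2, 377.9, 78.8]
tcp_rot: [-1.573, -0.001, -1.571]
contact_force: [-0.1, -0.3, 0.3]
grip_width: 91.8
```

{"fn": "arm_command", "kwargs": {
  "deltas": [
    [0, 0.025, 0, 0],
    [0, 0.015, 0, 0],
    [0, 0.009, 0, 0],
    [0, 0, 0, 0],
    [0, 0, 0, 0]
  ]
}}

```text
time: 13.4
tool_pos: [480.7, 379.1, 33.6]
tcp_rot: [-1.57, 0.001, -1.571]
contact_force: [0.5, 0.9, 1.0]
grip_width: 91.7
```

{"fn": "arm_command", "kwargs": {
  "deltas": [
    [0, 0, 0, 0],
    [0, 0, 0, 0],
    [0, 0, 0, 0],
    [0, 0, 0, 0],
    [0, 0, 0, 0]
  ],
  "claw": 255
}}

```text
time: 13.9
tool_pos: [480.2, 379.0, 33.0]
tcp_rot: [-1.57, 0.0, -1.571]
contact_force: [-0.1, -0.1, -1.6]
grip_width: 56.3
```

{"fn": "arm_command", "kwargs": {
  "deltas": [
    [0, 0, 0, 0],
    [0, 0, 0, 0],
    [0, 0, 0, 0],
    [0, 0, 0, 0]
  ]
}}

```text
time: 14.3
tool_pos: [480.0, 378.9, 32.8]
tcp_rot: [-1.571, -0.0, -1.571]
contact_force: [-0.4, -0.2, 1.5]
grip_width: 28.9
```

{"fn": "arm_command", "kwargs": {
  "deltas": [
    [0, -0.015, 0, 0],
    [0, -0.04, 0, 0],
    [0, -0.05, 0, 0],
    [0, -0.05, 0, 0],
    [0.0, -0.05, 0, 0]
  ]
}}

```text
time: 14.8
tool_pos: [479.7, 378.7, 239.4]
tcp_rot: [-1.572, -0.001, -1.571]
contact_force: [1.3, 0.6, -2.7]
grip_width: 29.5
```

{"fn": "arm_command", "kwargs": {
  "deltas": [
    [0.03, -0.05, 0.01, 0],
    [0.05, 0, 0.01, 0],
    [0.05, 0, 0.01, 0],
    [0.05, 0, 0.01, 0],
    [0.05, 0, 0.01, 0]
  ]
}}

```text
time: 15.3
tool_pos: [527.6, 155.6, 279.9]
tcp_rot: [-1.571, -0.0, -1.57]
contact_force: [-0.0, -0.2, -2.1]
grip_width: 28.7
```

{"fn": "arm_command", "kwargs": {
  "deltas": [
    [0.05, 0, 0.01, 0],
    [0.05, 0, 0.01, 0],
    [0.05, 0, 0.01, 0],
    [0.05, 0, 0.01, 0],
    [0.03, 0, 0.01, 0]
  ]
}}

```text
time: 15.8
tool_pos: [576.8, -72.2, 279.7]
tcp_rot: [-1.572, -0.001, -1.573]
contact_force: [0.4, 1.2, -2.4]
grip_width: 29.3
```

{"fn": "arm_command", "kwargs": {
  "deltas": [
    [0.023, 0, 0.006, 0],
    [0, 0.04, 0, 0],
    [0, 0.04, 0, 0],
    [0, 0.02, 0, 0],
    [0, 0, 0, 0]
  ]
}}

```text
time: 16.3
tool_pos: [581.0, -91.2, 176.4]
tcp_rot: [-1.578, 0.002, -1.571]
contact_force: [-0.4, 0.3, -2.0]
grip_width: 29.1
```

```bash
python3 fz.py 6
python3 - <<'E'
from h import *
p=cap('wrist');save(p,'g1.png')
E
```

```text
[-1.60e-01  1.00e-03 -1.65e+00] se [0.252 0.116 0.22 ] [583.5 -91.7 181.1] 29.088797478426763 16.6
```

View pics/g1.png

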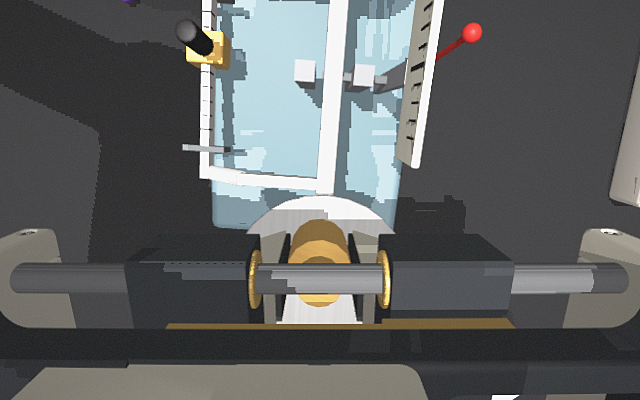

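{"fn": "arm_command", "kwargs": {
  "deltas": [
    [0.012, 0, 0.0025, 0],
    [0, 0.003, 0, 0],
    [0, 0.002, 0, 0],
    [0, 0.0015, 0, 0],
    [0, 0, 0, 0]
  ]
}}

```text
time: 17.15
tool_pos: [585.5, -103.9, 173.6]
tcp_rot: [-1.571, -0.0, -1.571]
contact_force: [-1.4, -1.5, -0.2]
grip_width: 29.1
```

{"fn": "arm_command", "kwargs": {
  "deltas": [
    [0, 0.001, 0, 0],
    [0, 0.0005, 0, 0],
    [0, 0, 0, 0]
  ]
}}

```text
time: 17.45
tool_pos: [585.6, -103.7, 172.3]
tcp_rot: [-1.57, -0.0, -1.571]
contact_force: [-0.9, -1.5, 0.1]
grip_width: 29.0
```

```bash
python3 fz.py 4
```

```text
[-0.668 -1.715  1.032] se [0.071 0.277 0.232] [ 585.6 -103.7  172.3] 29.049364981712017 17.65
```

{"fn": "arm_command", "kwargs": {
  "deltas": [
    [0, 0, 0, 0],
    [0, 0, 0, 0],
    [0, 0, 0, 0],
    [0, 0, 0, 0],
    [0, 0, 0, 0]
  ],
  "claw": 0
}}

```text
time: 18.15
tool_pos: [585.6, -103.5, 172.1]
tcp_rot: [-1.571, 0.0, -1.571]
contact_force: [-0.8, -0.7, 0.4]
grip_width: 64.3
```

{"fn": "arm_command", "kwargs": {
  "deltas": [
    [0, -0.01, 0, 0],
    [0, -0.04, 0, 0],
    [0, -0.05, 0, 0],
    [-0.04, -0.02, -0.01, 0],
    [-0.04, 0, -0.01, 0]
  ]
}}

```text
time: 18.65
tool_pos: [566.9, -23.8, 296.9]
tcp_rot: [-1.562, -0.001, -1.573]
contact_force: [0.7, 0.7, -0.9]
grip_width: 91.7
```

Run:
```python
from h import *
p=cap('wrist'); print(bot.get_obs()['tool_pos'],bot.get_obs()['grip_width']); save(p,'g2.png')
```

```text
[564.46553457 -17.23678998 295.44315459] 91.80018101874974
```

View pics/g2.png

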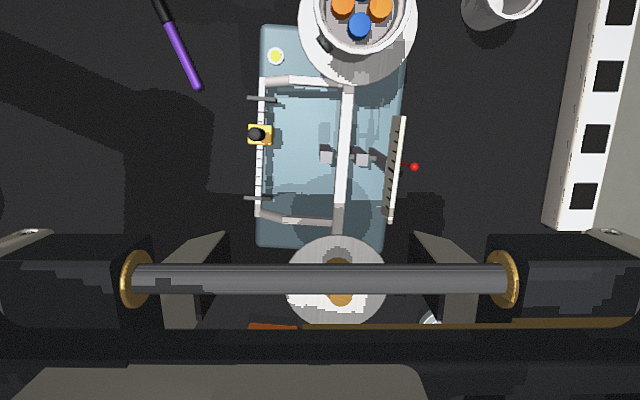

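{"fn": "arm_command", "kwargs": {
  "deltas": [
    [-0.05, 0, -0.017, 0],
    [-0.05, 0, -0.016, 0],
    [-0.05, 0, -0.016, 0],
    [-0.05, 0, -0.016, 0],
    [-0.05, 0, -0.016, 0]
  ]
}}

```text
time: 19.2
tool_pos: [487.6, 215.8, 292.9]
tcp_rot: [-1.57, 0.0, -1.571]
contact_force: [1.5, -0.1, -1.0]
grip_width: 91.8
```

{"fn": "arm_command", "kwargs": {
  "deltas": [
    [-0.05, 0, -0.016, 0],
    [0, 0.03, 0, 0],
    [0, 0.05, 0, 0],
    [0, 0.04, 0, 0],
    [0, 0, 0, 0]
  ]
}}

```text
time: 19.7
tool_pos: [470.2, 260.7, 167.7]
tcp_rot: [-1.581, -0.004, -1.57]
contact_force: [0.2, -0.8, 0.6]
grip_width: 91.6
```

{"fn": "arm_command", "kwargs": {
  "deltas": [
    [0, 0, 0, 0],
    [0, 0, 0, 0]
  ]
}}

```text
time: 19.9
tool_pos: [474.9, 262.2, 174.8]
tcp_rot: [-1.566, 0.002, -1.571]
contact_force: [0.0, -0.4, 0.1]
grip_width: 92.0
```

```bash
python3 wts.py
```

```text
[474.9 262.2 174.8]
0.75 [308.5 166. ] 11.0 {37: [467.3, 284.8], 33: [467.2, 284.2], 28: [467.0, 283.4]}
0.64 [315.  112.7] 13.9 {37: [473.1, 330.2], 33: [473.1, 330.2], 28: [473.1, 330.2]}
```

{"fn": "arm_command", "kwargs": {
  "deltas": [
    [-0.0223, 0.03, -0.0076, 0],
    [0, 0.05, 0, 0],
    [0, 0.035, 0, 0],
    [0, 0.02, 0, 0],
    [0, 0.009, 0, 0]
  ]
}}

```text
time: 20.5
tool_pos: [465.6, 284.0, 27.3]
tcp_rot: [-1.572, -0.0, -1.571]
contact_force: [-0.1, -0.4, 0.2]
grip_width: 92.1
```

{"fn": "arm_command", "kwargs": {
  "deltas": [
    [0, 0, 0, 0],
    [0, 0, 0, 0],
    [0, 0, 0, 0]
  ]
}}

```text
time: 20.8
tool_pos: [466.8, 284.6, 29.8]
tcp_rot: [-1.568, 0.001, -1.571]
contact_force: [0.6, 0.3, 0.6]
grip_width: 92.0
```

{"fn": "arm_command", "kwargs": {
  "deltas": [
    [0, 0, 0, 0],
    [0, 0, 0, 0],
    [0, 0, 0, 0],
    [0, 0, 0, 0],
    [0, 0, 0, 0]
  ],
  "claw": 255
}}

```text
time: 21.3
tool_pos: [465.8, 284.2, 28.3]
tcp_rot: [-1.57, 0.0, -1.571]
contact_force: [-0.9, 0.1, 2.0]
grip_width: 56.7
```

{"fn": "arm_command", "kwargs": {
  "deltas": [
    [0, 0, 0, 0],
    [0, 0, 0, 0],
    [0, 0, 0, 0],
    [0, 0, 0, 0],
    [0, 0, 0, 0]
  ]
}}

```text
time: 21.8
tool_pos: [465.8, 284.2, 28.3]
tcp_rot: [-1.57, 0.0, -1.571]
contact_force: [-0.4, 0.2, 4.9]
grip_width: 17.9
```

{"fn": "arm_command", "kwargs": {
  "deltas": [
    [0, 0, 0, 0],
    [0, 0, 0, 0]
  ]
}}

```text
time: 22.0
tool_pos: [465.8, 284.2, 28.3]
tcp_rot: [-1.57, 0.0, -1.571]
contact_force: [-0.4, -0.2, 4.6]
grip_width: 17.5
```

{"fn": "arm_command", "kwargs": {
  "deltas": [
    [0, -0.01, 0, 0],
    [0, -0.045, 0, 0],
    [0, -0.05, 0, 0],
    [0, -0.05, 0, 0],
    [0, -0.05, 0, 0]
  ]
}}

```text
time: 22.5
tool_pos: [465.0, 283.8, 235.3]
tcp_rot: [-1.571, -0.0, -1.571]
contact_force: [1.4, 0.7, -0.3]
grip_width: 17.8
```

{"fn": "arm_command", "kwargs": {
  "deltas": [
    [0.03, -0.045, 0.01, 0],
    [0.05, 0, 0.014, 0],
    [0.05, 0, 0.014, 0],
    [0.05, 0, 0.014, 0],
    [0.05, 0, 0.014, 0]
  ]
}}

```text
time: 23.0
tool_pos: [528.4, 62.4, 274.3]
tcp_rot: [-1.571, -0.0, -1.57]
contact_force: [0.6, 0.8, -0.5]
grip_width: 17.8
```

{"fn": "arm_command", "kwargs": {
  "deltas": [
    [0.05, 0, 0.014, 0],
    [0.05, 0, 0.014, 0],
    [0.05, 0, 0.014, 0],
    [0.042, 0, 0.012, 0],
    [0, 0, 0, 0]
  ]
}}

```text
time: 23.5
tool_pos: [581.3, -127.5, 273.1]
tcp_rot: [-1.572, -0.001, -1.577]
contact_force: [0.1, -0.0, -1.5]
grip_width: 17.7
```

{"fn": "arm_command", "kwargs": {
  "deltas": [
    [0, 0, 0, 0],
    [0, 0, 0, 0]
  ]
}}

```text
time: 23.7
tool_pos: [580.7, -121.0, 274.0]
tcp_rot: [-1.571, 0.001, -1.57]
contact_force: [0.2, 1.2, 0.0]
grip_width: 17.7
```

{"fn": "arm_command", "kwargs": {
  "deltas": [
    [0.018, 0, 0.003, 0],
    [0, 0.03, 0, 0],
    [0, 0.04, 0, 0],
    [0, 0.02, 0, 0],
    [0, 0.006, 0, 0]
  ]
}}

```text
time: 24.2
tool_pos: [582.9, -139.4, 175.6]
tcp_rot: [-1.575, 0.001, -1.57]
contact_force: [-0.1, 0.8, 0.6]
grip_width: 17.9
```

{"fn": "arm_command", "kwargs": {
  "deltas": [
    [0, 0, 0, 0],
    [0, 0, 0, 0]
  ]
}}

```text
time: 24.4
tool_pos: [585.0, -140.3, 179.6]
tcp_rot: [-1.568, -0.001, -1.57]
contact_force: [1.0, 0.5, -0.1]
grip_width: 17.6
```

```bash
python3 fz.py 14
```

```text
[-0.083  0.013 -0.497] se [0.105 0.149 0.164] [ 584.4 -140.3  178.7] 17.305325266963663 25.1
```

Lower onto the pan and feel, mid-travel.

{"fn": "arm_command", "kwargs": {
  "deltas": [
    [0, 0.005, 0, 0],
    [0, 0.003, 0, 0],
    [0, 0.002, 0, 0],
    [0, 0.003, 0, 0],
    [0, 0.003, 0, 0]
  ]
}}

```text
time: 25.6
tool_pos: [584.1, -140.3, 161.8]
tcp_rot: [-1.571, -0.0, -1.571]
contact_force: [0.7, -1.1, -0.9]
grip_width: 17.8
```

{"fn": "arm_command", "kwargs": {
  "deltas": [
    [0, 0.002, 0, 0],
    [0, 0, 0, 0],
    [0, 0, 0, 0],
    [0, 0, 0, 0]
  ]
}}

```text
time: 26.0
tool_pos: [584.1, -140.2, 160.1]
tcp_rot: [-1.571, 0.0, -1.571]
contact_force: [0.1, 0.3, -0.0]
grip_width: 17.3
```

```bash
python3 fz.py 24
```

```text
[-0.358  0.189  0.155] se [0.098 0.104 0.125] [ 584.1 -140.2  160.1] 17.520214022959912 27.2
```

{"fn": "arm_command", "kwargs": {
  "deltas": [
    [0, 0, 0, 0],
    [0, 0, 0, 0],
    [0, 0, 0, 0],
    [0, 0, 0, 0],
    [0, 0, 0, 0]
  ],
  "claw": 0
}}

```text
time: 27.7
tool_pos: [584.2, -140.2, 160.0]
tcp_rot: [-1.571, -0.0, -1.571]
contact_force: [-0.2, -0.0, 0.0]
grip_width: 53.2
```

{"fn": "arm_command", "kwargs": {
  "deltas": [
    [0, -0.02, 0, 0],
    [0, -0.05, 0, 0],
    [0, -0.05, 0, 0],
    [0, -0.05, -0.02, 0],
    [-0.03, 0, -0.02, 0]
  ]
}}

```text
time: 28.2
tool_pos: [547.6, -113.1, 333.1]
tcp_rot: [-1.559, -0.005, -1.574]
contact_force: [1.0, 1.1, -0.1]
grip_width: 90.1
```

{"fn": "arm_command", "kwargs": {
  "deltas": [
    [-0.03, 0, 0, 0],
    [0, 0, 0, 0],
    [0, 0, 0, 0],
    [0, 0, 0, 0],
    [0, 0, 0, 0]
  ]
}}

```text
time: 28.7
tool_pos: [545.7, -81.1, 326.0]
tcp_rot: [-1.571, -0.0, -1.572]
contact_force: [0.2, 0.8, 0.3]
grip_width: 91.8
```

{"fn": "arm_command", "kwargs": {
  "deltas": [
    [0, 0, 0, 0],
    [0, 0, 0, 0],
    [0, 0, 0, 0],
    [0, 0, 0, 0],
    [0, 0, 0, 0]
  ]
}}

```text
time: 29.2
tool_pos: [545.5, -80.2, 326.4]
tcp_rot: [-1.571, -0.0, -1.571]
contact_force: [-0.0, 0.3, 0.7]
grip_width: 91.7
```

Run:
```python
from h import *
p=cap('wrist'); print(bot.get_obs()['tool_pos'],bot.get_obs()['grip_width'],p['c2w'].round(2)); np.savez('w3.npz',**{k:p[k] for k in('img','camera_matrix','dist_coeffs','c2w')})
x,y,t=595.07,.77,-.07486; g=lambda a:(x+np.cos(t)*a[0]-np.sin(t)*a[1],y+np.sin(t)*a[0]+np.cos(t)*a[1],a[2])
for th in(-.08,0,.08): print(th,proj(p,[g((46,-100*np.sin(th),200)),g((0,-120,145-120*np.sin(th)))]).round(1).tolist())
hsv=cv2.cvtColor(p['img'],cv2.COLOR_RGB2HSV); m=(((hsv[...,0]<6)|(hsv[...,0]>174))&(hsv[...,1]>180)&(hsv[...,2]>90)).astype(np.uint8)
n,l,s,c=cv2.connectedComponentsWithStats(m); print([(s[i].tolist(),c[i].round(1).tolist()) for i in range(1,n) if s[i,4]>15])
cv2.imwrite('pics/w3.png',cv2.resize(p['img'],(800,500),interpolation=cv2.INTER_CUBIC)[:,:,::-1])
```

```text
[545.54969355 -80.20668952 326.45152226] 91.86688257802868 [[ 1.0000e+00 -0.0000e+00  0.0000e+00  5.4625e+02]
 [-0.0000e+00 -9.7000e-01 -2.6000e-01 -1.1180e+01]
 [ 0.0000e+00  2.6000e-01 -9.7000e-01  4.7680e+02]
 [ 0.0000e+00  0.0000e+00  0.0000e+00  1.0000e+00]]
-0.08 [[437.8, 90.0], [357.5, 219.6]]
0 [[436.2, 100.4], [356.4, 216.8]]
0.08 [[434.6, 110.6], [355.5, 214.0]]
[([433, 87, 8, 9, 52], [436.5, 91.1])]
```

View pics/w3.png

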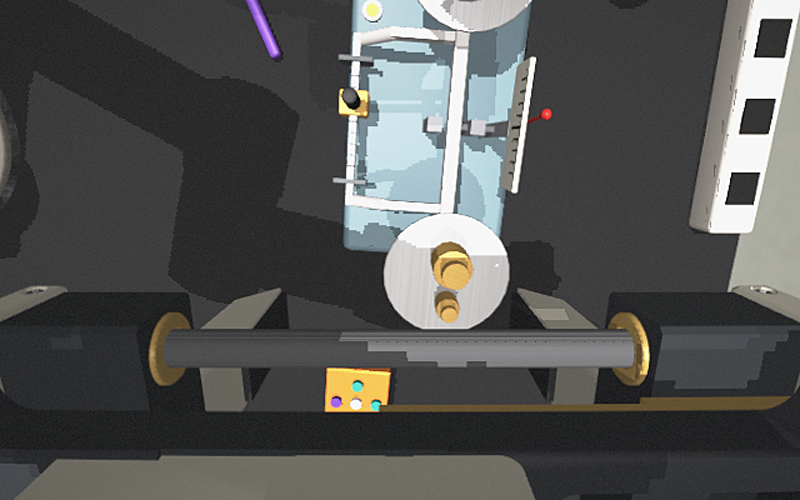

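{"fn": "arm_command", "kwargs": {
  "deltas": [
    [-0.05, 0, -0.019, 0],
    [-0.05, 0, -0.02, 0],
    [-0.004, 0, 0, -8.57],
    [0, 0, 0, -8.57],
    [0, 0, 0, -8.57]
  ],
  "claw": 180
}}

```text
time: 29.75
tool_pos: [509.1, 17.6, 326.7]
tcp_rot: [-1.57, -0.0, -1.115]
contact_force: [0.2, -0.4, 0.2]
grip_width: 56.6
```

{"fn": "arm_command", "kwargs": {
  "deltas": [
    [0, 0, 0, -8.57],
    [0, 0, 0, -8.57],
    [0, 0, 0, -8.57],
    [0, 0, 0, -8.57],
    [0, 0, 0, -8.57]
  ]
}}

```text
time: 30.25
tool_pos: [509.2, 17.0, 326.5]
tcp_rot: [-1.571, -0.0, -0.368]
contact_force: [-0.3, -0.6, -1.0]
grip_width: 27.0
```

{"fn": "arm_command", "kwargs": {
  "deltas": [
    [0, 0, 0, -8.57],
    [0, 0, 0, -8.57],
    [0, 0, 0, 0],
    [0, 0, 0, 0],
    [0, 0, 0, 0]
  ]
}}

```text
time: 30.75
tool_pos: [509.2, 17.0, 326.4]
tcp_rot: [-1.571, -0.0, -0.078]
contact_force: [-0.8, -0.0, -0.1]
grip_width: 26.8
```

```bash
cat > rd.py <<'E'
from h import *
import sys
p=cap('wrist'); o=bot.get_obs(); print(o['tool_pos'].round(1),o['tcp_rot'].round(3),o['grip_width'],o['time'])
x,y,t=595.07,.77,-.07486; B=np.array([[np.cos(t),-np.sin(t)],[np.sin(t),np.cos(t)]])
loc=lambda w:B.T@(np.asarray(w)[:2]-[x,y])
print('TCP in balance frame',loc(o['tool_pos']).round(1))
hsv=cv2.cvtColor(p['img'],cv2.COLOR_RGB2HSV); m=(((hsv[...,0]<6)|(hsv[...,0]>174))&(hsv[...,1]>180)&(hsv[...,2]>90)).astype(np.uint8)
n,l,s,c=cv2.connectedComponentsWithStats(m)
for i in range(1,n):
    if s[i,4]>15: print('bead',c[i].round(1),s[i,4],loc(onplane(p,c[i],200)).round(1))
dk=((p['img'].max(2)<60)).astype(np.uint8)
g=lambda a:np.r_[B@a[:2]+[x,y],a[2]]
print('knob s=0..40 px',proj(p,[g(np.array([-90,q,119.])) for q in(-20,0,20)]).round(0).tolist())
print('ref bead 0:',proj(p,[g(np.array([46.,q,200])) for q in(-8,0,8)]).round(1).tolist())
save(p,sys.argv[1]); np.savez('last.npz',**{k:p[k] for k in('img','camera_matrix','dist_coeffs','c2w')})
E
python3 rd.py r1.png
```

```text
[509.2  17.  326.5] [-1.571 -0.    -0.077] 27.084178902906796 30.8
TCP in balance frame [-86.8   9.7]
bead [315.6 314.5] 19 [32.9  5.8]
knob s=0..40 px [[292.0, 173.0], [310.0, 173.0], [329.0, 173.0]]
ref bead 0: [[301.4, 326.3], [309.7, 326.3], [317.9, 326.3]]
```

View pics/r1.png

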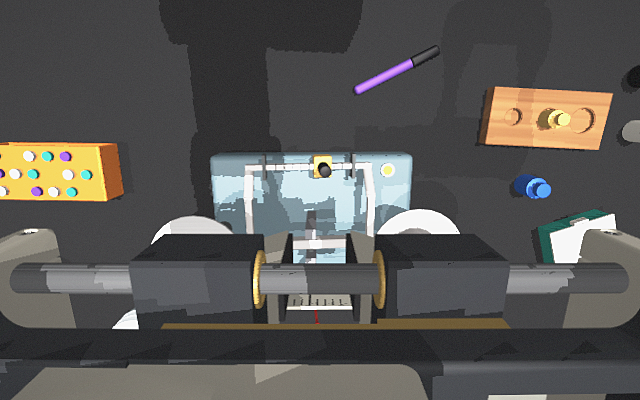

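{"fn": "arm_command", "kwargs": {
  "deltas": [
    [-0.003, 0.04, 0.0055, 0],
    [0, 0.05, 0, 0],
    [0, 0.05, 0, 0],
    [0, 0.03, 0, 0],
    [0, 0, 0, 0]
  ]
}}

```text
time: 31.3
tool_pos: [504.0, 22.9, 152.6]
tcp_rot: [-1.571, 0.009, -0.076]
contact_force: [-0.7, -0.3, 1.3]
grip_width: 26.9
```

{"fn": "arm_command", "kwargs": {
  "deltas": [
    [0, 0, 0, 0],
    [0, 0.02, 0, 0],
    [0, 0.015, 0, 0],
    [0, 0.008, 0, 0],
    [0, 0, 0, 0]
  ]
}}

```text
time: 31.8
tool_pos: [507.3, 22.6, 114.3]
tcp_rot: [-1.571, -0.001, -0.075]
contact_force: [-1.0, -0.4, 0.8]
grip_width: 27.2
```

Run:
```python
from h import *
p=cap('wrist'); o=bot.get_obs(); print(o['tool_pos'],o['contact_force'],o['grip_width'])
save(p,'r2.png')
```

```text
[507.50384094  22.59552669 114.66772201] [-1.1227356  -0.54734955  0.23378164] 27.07185250861352
```

View pics/r2.png

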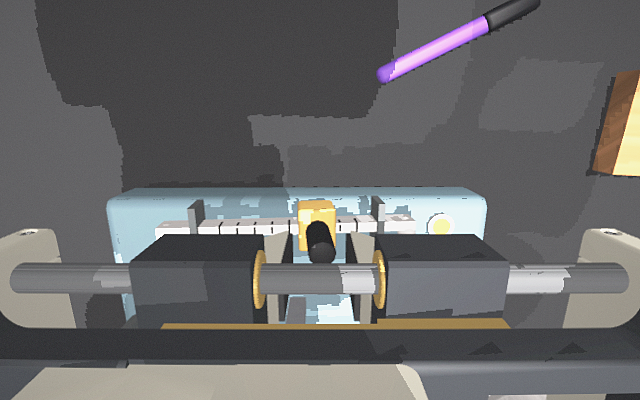

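{"fn": "arm_command", "kwargs": {
  "deltas": [
    [0, 0, -0.004, 0],
    [0, 0, -0.004, 0],
    [0, 0, -0.004, 0],
    [0, 0, -0.004, 0],
    [0, 0, -0.004, 0]
  ]
}}

```text
time: 32.35
tool_pos: [505.2, 2.3, 113.7]
tcp_rot: [-1.571, -0.0, -0.075]
contact_force: [-0.0, 0.4, 0.8]
grip_width: 27.2
```

{"fn": "arm_command", "kwargs": {
  "deltas": [
    [0, 0, 0, 0],
    [0, 0, 0, 0]
  ]
}}

```text
time: 32.55
tool_pos: [505.0, 2.5, 113.3]
tcp_rot: [-1.571, 0.0, -0.075]
contact_force: [0.8, 0.1, 1.2]
grip_width: 26.8
```

```bash
python3 rd.py r3.png|head -2
```

```text
[505.    2.6 113.3] [-1.571  0.    -0.075] 26.970979876872924 32.6
TCP in balance frame [-89.9  -4.9]
```

{"fn": "arm_command", "kwargs": {
  "deltas": [
    [0, 0, 0.006, 0],
    [0, -0.02, 0, 0],
    [0, -0.05, 0, 0],
    [0.02, -0.05, 0, 0],
    [0.03, -0.05, 0, 0]
  ]
}}

```text
time: 33.1
tool_pos: [549.5, 6.1, 275.4]
tcp_rot: [-1.571, -0.001, -0.074]
contact_force: [0.6, -0.4, -0.7]
grip_width: 26.9
```

{"fn": "arm_command", "kwargs": {
  "deltas": [
    [0.02, -0.05, 0, 0],
    [0, -0.01, 0, 0],
    [0, 0, 0, 0],
    [0, 0, 0, 0],
    [0, 0, 0, 0]
  ]
}}

```text
time: 33.6
tool_pos: [567.2, 4.3, 327.1]
tcp_rot: [-1.571, 0.004, -0.075]
contact_force: [-1.0, -0.0, 0.4]
grip_width: 27.0
```

{"fn": "arm_command", "kwargs": {
  "deltas": [
    [0, 0, 0, 0],
    [0, 0, 0, 0],
    [0, 0, 0, 0],
    [0, 0, 0, 0],
    [0, 0, 0, 0]
  ]
}}

```text
time: 34.1
tool_pos: [568.3, 4.0, 329.1]
tcp_rot: [-1.571, -0.0, -0.075]
contact_force: [0.4, -0.3, 0.1]
grip_width: 26.9
```

```bash
python3 rd.py r4.png
```

```text
[568.3   4.  329.1] [-1.571 -0.    -0.075] 27.140856424020793 34.15
TCP in balance frame [-27.    1.2]
knob s=0..40 px [[299.0, 117.0], [318.0, 117.0], [337.0, 117.0]]
ref bead 0: [[309.5, 268.9], [318.1, 268.9], [326.7, 268.9]]
```

{"fn": "arm_command", "kwargs": {
  "deltas": [
    [0.023, 0, 0, 0],
    [0, 0, 0, 0],
    [0, 0, 0, 0],
    [0, 0, 0, 0],
    [0, 0, 0, 0]
  ]
}}

```text
time: 34.65
tool_pos: [590.8, 2.3, 329.4]
tcp_rot: [-1.571, -0.0, -0.075]
contact_force: [-0.1, 0.5, 0.1]
grip_width: 26.7
```

```bash
python3 rd.py r5.png; python3 -c "
import cv2;a=cv2.imread('pics/r5.png');cv2.imwrite('pics/r5c.png',cv2.resize(a[60:280,230:420],None,fx=2.6,fy=2.6,interpolation=2))"
```

```text
[590.8   2.4 329.4] [-1.571 -0.    -0.075] 27.005777619244544 34.7
TCP in balance frame [-4.4  1.3]
bead [319.1 245.4] 36 [45.3  1. ]
knob s=0..40 px [[299.0, 94.0], [318.0, 94.0], [337.0, 94.0]]
ref bead 0: [[309.2, 246.2], [318.0, 246.2], [326.8, 246.2]]
```

View pics/r5c.png

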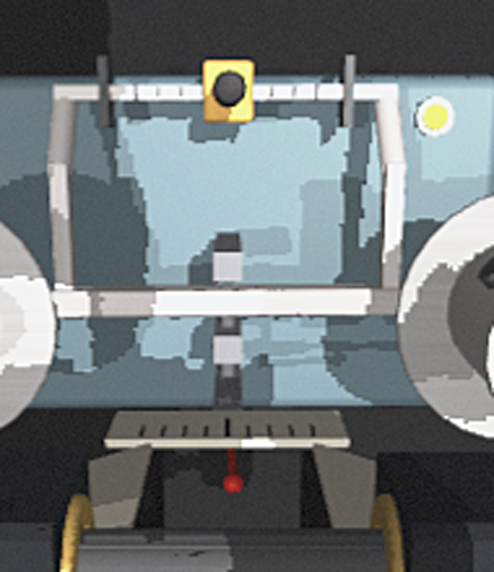

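{"fn": "arm_command", "kwargs": {
  "deltas": [
    [-0.045, 0, 0, 0],
    [-0.0406, 0.03, 0, 0],
    [0, 0.05, 0, 0],
    [0, 0.05, 0, 0],
    [0, 0.04, 0, 0]
  ]
}}

```text
time: 35.2
tool_pos: [505.0, 8.9, 157.9]
tcp_rot: [-1.571, -0.0, -0.075]
contact_force: [-0.1, -0.4, -0.3]
grip_width: 27.3
```

{"fn": "arm_command", "kwargs": {
  "deltas": [
    [0, 0, 0, 0],
    [0, 0, 0, 0],
    [0, 0.025, 0, 0],
    [0, 0.015, 0, 0],
    [0, 0.006, 0, 0]
  ]
}}

```text
time: 35.7
tool_pos: [507.4, 8.5, 114.9]
tcp_rot: [-1.571, -0.003, -0.075]
contact_force: [-0.3, -0.0, 1.0]
grip_width: 26.6
```

{"fn": "arm_command", "kwargs": {
  "deltas": [
    [0, 0, -0.003, 0],
    [0, 0, -0.002, 0],
    [0, 0, 0, 0],
    [0, 0, 0, 0]
  ]
}}

```text
time: 36.1
tool_pos: [506.4, 3.5, 114.3]
tcp_rot: [-1.571, -0.002, -0.075]
contact_force: [-0.4, -0.1, -0.1]
grip_width: 27.0
```

```bash
python3 rd.py r6.png|head -2
```

```text
[506.3   3.6 114.1] [-1.571e+00 -1.000e-03 -7.500e-02] 26.99909076663961 36.15
TCP in balance frame [-88.8  -3.8]
```

{"fn": "arm_command", "kwargs": {
  "deltas": [
    [0, 0, -0.0015, 0],
    [0, 0, -0.0016, 0],
    [0, 0, 0, 0],
    [0, 0, 0, 0],
    [0, 0, 0, 0]
  ]
}}

```text
time: 36.65
tool_pos: [505.6, 0.6, 113.4]
tcp_rot: [-1.571, 0.0, -0.075]
contact_force: [0.8, -0.1, -0.3]
grip_width: 26.8
```

```bash
python3 rd.py r6.png|head -2
```

```text
[505.6   0.6 113.4] [-1.571  0.    -0.075] 27.105108121766207 36.7
TCP in balance frame [-89.2  -6.9]
```

{"fn": "arm_command", "kwargs": {
  "deltas": [
    [0, 0, 0.007, 0],
    [0, -0.02, 0, 0],
    [0, -0.05, 0, 0],
    [0, -0.05, 0, 0],
    [0.03, -0.05, 0, 0]
  ]
}}

```text
time: 37.2
tool_pos: [530.3, 6.5, 279.3]
tcp_rot: [-1.571, -0.0, -0.075]
contact_force: [1.2, 1.0, -0.2]
grip_width: 26.5
```

{"fn": "arm_command", "kwargs": {
  "deltas": [
    [0.05, -0.045, 0, 0],
    [0.004, 0, 0, 0],
    [0, 0, 0, 0],
    [0, 0, 0, 0],
    [0, 0, 0, 0]
  ]
}}

```text
time: 37.7
tool_pos: [571.5, 2.9, 308.3]
tcp_rot: [-1.571, 0.003, -0.075]
contact_force: [0.2, 0.5, -0.5]
grip_width: 26.8
```

{"fn": "arm_command", "kwargs": {
  "deltas": [
    [0, 0, 0, 0],
    [0, 0, 0, 0],
    [0, 0, 0, 0],
    [0, 0, 0, 0],
    [0, 0, 0, 0]
  ]
}}

```text
time: 38.2
tool_pos: [572.8, 2.5, 309.8]
tcp_rot: [-1.571, -0.0, -0.075]
contact_force: [-0.7, -0.1, -0.4]
grip_width: 27.0
```

{"fn": "arm_command", "kwargs": {
  "deltas": [
    [0, 0, 0, 0],
    [0, 0, 0, 0],
    [0, 0, 0, 0],
    [0, 0, 0, 0],
    [0, 0, 0, 0]
  ]
}}

```text
time: 38.7
tool_pos: [572.9, 2.6, 309.8]
tcp_rot: [-1.571, -0.0, -0.075]
contact_force: [0.4, 1.1, 0.8]
grip_width: 27.5
```

```bash
python3 rd.py r7.png;  python3 rd.py r8.png; python3 -c "
import cv2;a=cv2.imread('pics/r8.png');cv2.imwrite('pics/r8c.png',cv2.resize(a[60:280,230:420],None,fx=2.7,fy=2.7,interpolation=2))"
```

```text
[572.9   2.6 309.8] [-1.571 -0.    -0.075] 27.557655408000617 38.75
TCP in balance frame [-22.3   0.1]
knob s=0..40 px [[299.0, 112.0], [319.0, 112.0], [339.0, 112.0]]
ref bead 0: [[310.0, 274.2], [319.2, 274.2], [328.4, 274.2]]
[572.9   2.6 309.8] [-1.571 -0.    -0.075] 27.2136524570948 38.8
TCP in balance frame [-22.3   0.1]
knob s=0..40 px [[299.0, 112.0], [319.0, 112.0], [339.0, 112.0]]
ref bead 0: [[310.0, 274.2], [319.2, 274.2], [328.4, 274.2]]
```

View pics/r8c.png

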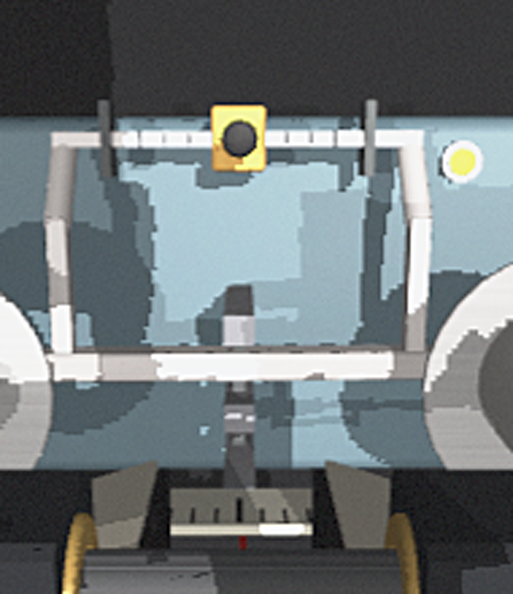

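{"fn": "arm_command", "kwargs": {
  "deltas": [
    [0.018, -0.02, 0, 0],
    [0, 0, 0, 0],
    [0, 0, 0, 0],
    [0, 0, 0, 0],
    [0, 0, 0, 0]
  ]
}}

```text
time: 39.3
tool_pos: [590.2, 1.3, 329.2]
tcp_rot: [-1.571, 0.001, -0.075]
contact_force: [-0.4, 0.6, -0.2]
grip_width: 27.1
```

```bash
python3 rd.py r9.png
python3 - <<'E'
from h import *
# long middle mark: dark columns on the scale plate strip, both saved frames
for f in('r5','r9'):
    a=cv2.cvtColor(cv2.imread(f'pics/{f}.png'),cv2.COLOR_BGR2GRAY).astype(int)
    for r in(221,223,225,227): print(f,r,a[r,308:328].tolist())
E
```

```text
[590.3   1.3 329.3] [-1.571e+00  1.000e-03 -7.500e-02] 27.42370026906396 39.35
TCP in balance frame [-4.8  0.1]
bead [319.8 246.3] 36 [45.4  0.6]
knob s=0..40 px [[300.0, 95.0], [319.0, 95.0], [338.0, 95.0]]
ref bead 0: [[310.4, 246.9], [319.2, 246.9], [328.0, 246.9]]
r5 221 [97, 98, 98, 100, 98, 96, 100, 105, 64, 23, 63, 94, 95, 102, 95, 97, 98, 101, 98, 97]
r5 223 [101, 89, 93, 97, 98, 96, 96, 105, 65, 5, 67, 97, 100, 100, 101, 98, 87, 79, 95, 100]
r5 225 [70, 41, 87, 97, 98, 96, 101, 102, 67, 9, 70, 93, 98, 96, 100, 104, 85, 41, 81, 99]
r5 227 [50, 46, 84, 93, 89, 90, 88, 97, 58, 1, 53, 84, 90, 92, 91, 91, 78, 35, 66, 85]
r9 221 [97, 96, 96, 98, 96, 97, 96, 94, 100, 79, 59, 89, 100, 94, 96, 96, 97, 98, 101, 98]
r9 223 [96, 98, 100, 97, 99, 96, 95, 98, 101, 67, 24, 62, 96, 99, 102, 98, 97, 99, 102, 100]
r9 225 [99, 76, 41, 83, 97, 96, 96, 95, 104, 65, 11, 63, 94, 100, 95, 99, 97, 90, 46, 81]
r9 227 [100, 65, 38, 83, 97, 95, 96, 96, 99, 60, 0, 62, 94, 95, 97, 96, 93, 83, 36, 74]
```

Run:
```python
from h import *
for f in('r5','r9'):
    im=cv2.imread(f'pics/{f}.png'); a=cv2.cvtColor(im,cv2.COLOR_BGR2GRAY)
    h=cv2.cvtColor(im,cv2.COLOR_BGR2HSV)[75:115,290:350]
    y=((h[...,0]>15)&(h[...,0]<32)&(h[...,1]>120)&(h[...,2]>120)).astype(np.uint8)
    v,u=np.nonzero(y); print(f,'rider box u',290+u.min(),290+u.max(),'v',75+v.min(),75+v.max())
    r=(h[...,2]<75).astype(np.uint8)[v.min():v.max(),u.min():u.max()]
    vv,uu=np.nonzero(r); print('knob',290+u.min()+uu.mean(), 75+v.min()+vv.mean(),len(uu))
    b=im[:,:,2].astype(int)-im[:,:,1]; print(b[241:252,312:328].tolist() if f=='r9' else '')
    s=np.clip(b[238:253,310:330]-40,0,None); s[:]=s*(s>0); U=np.arange(310,330); print('bead weighted',(s.sum(0)*U).sum()/s.sum())
```

```text
r5 rider box u 308 327 v 83 106
knob 316.8292682926829 95.46341463414635 41

bead weighted 319.08099173553717
r9 rider box u 309 327 v 84 107
knob 317.93023255813955 96.48837209302326 43
[[-1, 5, 3, 1, 0, -8, 26, 57, 66, 38, 2, -2, -1, -3, 0, 0], [1, -3, -2, 1, 1, -7, 15, 46, 62, 25, -5, -9, -3, 3, 1, 0], [3, -2, 2, -2, -7, 8, 61, 82, 82, 68, 46, 1, -3, 1, 0, 1], [1, 1, -2, -3, -5, 62, 94, 100, 100, 91, 88, 45, 5, -6, 1, 1], [-2, -2, 1, -6, 35, 94, 110, 113, 111, 112, 101, 63, 7, -4, -3, 0], [-3, 1, -3, -8, 51, 105, 121, 119, 121, 117, 108, 106, 59, -11, -2, -2], [0, 0, -4, -7, 20, 99, 125, 125, 127, 122, 116, 89, 28, -8, 2, -1], [-1, 3, 0, -6, 16, 99, 126, 132, 128, 126, 116, 64, -1, -4, 1, 0], [2, 1, 1, -3, -7, 27, 109, 128, 124, 128, 86, 15, -7, 3, -3, -3], [1, -4, -2, 0, -4, -4, 8, 28, 46, 32, 5, -4, -3, 2, 2, 0], [2, 1, 2, 2, 2, -3, -6, -3, -4, -5, -6, -3, -1, -1, 0, -2]]
bead weighted 319.82011100228533
```

{"fn": "arm_command", "kwargs": {
  "deltas": [
    [-0.045, 0, 0, 0],
    [-0.041, 0.03, 0, 0],
    [0, 0.05, 0, 0],
    [0, 0.05, 0, 0],
    [0, 0.04, 0, 0]
  ]
}}

```text
time: 39.85
tool_pos: [504.3, 7.8, 158.3]
tcp_rot: [-1.571, 0.001, -0.075]
contact_force: [-0.2, -0.1, -0.5]
grip_width: 26.8
```

{"fn": "arm_command", "kwargs": {
  "deltas": [
    [0, 0, 0, 0],
    [0, 0, 0, 0],
    [0, 0.025, 0, 0],
    [0, 0.015, 0, 0],
    [0, 0.006, 0, 0]
  ]
}}

```text
time: 40.35
tool_pos: [506.8, 7.5, 115.6]
tcp_rot: [-1.571, -0.003, -0.075]
contact_force: [-1.2, 0.2, 0.1]
grip_width: 26.8
```

{"fn": "arm_command", "kwargs": {
  "deltas": [
    [0, 0, -0.003, 0],
    [0, 0, -0.002, 0],
    [0, 0, -0.001, 0],
    [0, 0, -0.001, 0],
    [0, 0, -0.001, 0]
  ]
}}

```text
time: 40.85
tool_pos: [505.5, -0.4, 114.8]
tcp_rot: [-1.571, -0.001, -0.075]
contact_force: [-0.1, 0.9, 1.0]
grip_width: 26.8
```

{"fn": "arm_command", "kwargs": {
  "deltas": [
    [0, 0, -0.001, 0],
    [0, 0, -0.001, 0],
    [0, 0, 0, 0],
    [0, 0, 0, 0],
    [0, 0, 0, 0]
  ]
}}

```text
time: 41.35
tool_pos: [504.8, -2.4, 114.1]
tcp_rot: [-1.571, 0.0, -0.075]
contact_force: [0.9, 0.4, -0.2]
grip_width: 26.9
```

```bash
python3 rd.py r6.png|head -2
```

```text
[504.8  -2.4 114.1] [-1.571  0.    -0.075] 26.998407561153755 41.4
TCP in balance frame [-89.7  -9.9]
```

{"fn": "arm_command", "kwargs": {
  "deltas": [
    [0, 0, 0.007, 0],
    [0, -0.02, 0, 0],
    [0, -0.05, 0, 0],
    [0, -0.05, 0, 0],
    [0, -0.05, 0, 0]
  ]
}}

```text
time: 41.9
tool_pos: [505.0, 5.2, 286.1]
tcp_rot: [-1.571, 0.0, -0.075]
contact_force: [0.7, -0.2, 0.6]
grip_width: 27.1
```

{"fn": "arm_command", "kwargs": {
  "deltas": [
    [0.04, -0.045, 0, 0],
    [0.045, 0, 0, 0],
    [0, 0, 0, 0],
    [0, 0, 0, 0],
    [0, 0, 0, 0]
  ]
}}

```text
time: 42.4
tool_pos: [582.6, -0.8, 321.3]
tcp_rot: [-1.571, 0.001, -0.075]
contact_force: [-0.1, -0.6, 0.0]
grip_width: 27.0
```

{"fn": "arm_command", "kwargs": {
  "deltas": [
    [0, 0, 0, 0],
    [0, 0, 0, 0],
    [0, 0, 0, 0],
    [0, 0, 0, 0],
    [0, 0, 0, 0]
  ]
}}

```text
time: 42.9
tool_pos: [583.4, -1.3, 321.8]
tcp_rot: [-1.571, -0.0, -0.075]
contact_force: [-0.1, -0.1, -0.2]
grip_width: 27.4
```

{"fn": "arm_command", "kwargs": {
  "deltas": [
    [0, 0, 0, 0],
    [0, 0, 0, 0],
    [0, 0, 0, 0],
    [0, 0, 0, 0],
    [0, 0, 0, 0]
  ]
}}

```text
time: 43.4
tool_pos: [583.5, -1.3, 321.6]
tcp_rot: [-1.571, -0.0, -0.075]
contact_force: [0.4, 0.0, -0.2]
grip_width: 26.9
```

```bash
python3 rd.py r10.png
cat > mk.py <<'E'
from h import *
import sys
im=cv2.imread('pics/'+sys.argv[1]).astype(int); a=im.sum(2)/3
b=np.clip(im[:,:,2]-im[:,:,1]-40,0,None)[235:258,305:335]; v,u=np.nonzero(b>40); print('bead rows',235+v.min(),235+v.max(),'u',305+(b.sum(0)*np.arange(30)).sum()/b.sum())
for r in(221,223,225,227):
    w=np.clip(70-a[r,300:336],0,None); print(r,[300+i for i in range(36) if w[i]>0], a[r,300:336].astype(int).tolist() if r==223 else '')
h=cv2.cvtColor(im.astype(np.uint8),cv2.COLOR_BGR2HSV)[75:115,285:350]
y=((h[...,0]>15)&(h[...,0]<32)&(h[...,1]>120)&(h[...,2]>120)); v,u=np.nonzero(y)
r=(h[...,2]<75)[v.min():v.max(),u.min():u.max()]; print('knob u',285+u.min()+np.nonzero(r)[1].mean())
E
python3 mk.py r10.png
```

```text
[583.5  -1.2 321.6] [-1.571 -0.    -0.075] 26.85339828849195 43.45
TCP in balance frame [-11.4  -2.9]
bead [321.2 256.1] 36 [45.2 -1.3]
knob s=0..40 px [[303.0, 101.0], [322.0, 101.0], [342.0, 101.0]]
ref bead 0: [[313.7, 256.9], [322.6, 256.9], [331.6, 256.9]]
bead rows 253 257 u 321.1593317033415
221 [317, 318, 319, 320, 321, 322, 323, 324, 325, 326] 
223 [300, 301, 302, 303, 304, 305, 306, 307, 308, 309, 310, 311, 312, 313, 314, 315, 316, 317, 318, 319, 320, 321, 322, 323, 324, 325, 326, 327, 328, 329, 330, 331, 332, 333, 334, 335] [37, 49, 49, 48, 49, 53, 55, 45, 41, 35, 39, 47, 47, 40, 40, 54, 60, 62, 57, 61, 63, 64, 61, 64, 65, 62, 57, 51, 53, 60, 60, 58, 58, 56, 59, 59]
225 [300, 301, 302, 303, 304, 305, 306, 307, 308, 309, 310, 311, 312, 313, 314, 315, 316, 323, 324, 325, 326, 327, 328, 329, 330, 331, 332, 333, 334, 335] 
227 [] 
knob u 318.175
```

```bash
python3 - <<'E'
from h import *
a=cv2.cvtColor(cv2.imread('pics/r10.png'),cv2.COLOR_BGR2GRAY)
for r in(229,231,233,235,237): print(r,a[r,308:336].tolist())
E
python3 rd.py r11.png | sed -n 3p
python3 - <<'E'
from h import *
for n in('scene','side'):
    p=cap(n); print(n,[find(p,t,1) for t in('dishes','empty_bucket','rack')])
E
```

```text
229 [99, 100, 95, 98, 97, 98, 96, 94, 95, 94, 95, 120, 131, 131, 132, 125, 124, 122, 126, 126, 125, 125, 127, 108, 93, 95, 97, 97]
231 [97, 97, 96, 95, 98, 99, 99, 98, 100, 101, 100, 101, 70, 13, 59, 113, 129, 127, 124, 127, 125, 125, 124, 126, 126, 106, 93, 100]
233 [96, 96, 96, 98, 76, 47, 83, 97, 96, 101, 97, 104, 70, 22, 55, 114, 131, 124, 124, 126, 132, 81, 81, 122, 125, 131, 107, 94]
235 [99, 96, 98, 98, 76, 36, 85, 102, 96, 99, 98, 104, 72, 12, 42, 116, 133, 128, 127, 109, 99, 56, 49, 116, 128, 126, 128, 130]
237 [88, 88, 89, 95, 67, 62, 88, 90, 85, 90, 94, 93, 70, 34, 61, 79, 106, 117, 110, 111, 113, 77, 69, 103, 109, 112, 108, 111]
bead [321.3 256.2] 37 [45.3 -1.1]
scene [[([768.4, -289.7, 44.9], 0.88)], [([764.2, 175.4, 48.9], 0.54)], [([502.1, -354.0, 42.4], 0.71)]]
side [[([757.4, -266.2, 46.7], 0.62)], [([762.4, 175.6, 49.9], 0.87)], [([485.9, -323.5, 44.3], 0.82)]]
```

```bash
python3 -c "
from h import *
print(job.close_job())"
```

```text
the job is handed in; nothing more can be done
None
```

The bucket is weighed and the job is handed in at about 43.6 s. The beam was level in the last pictures; the hand-in itself gave no verdict.

- **Feeling the load:** Pressing the pan with closed fingers showed it lacked about 258 g, with the rider at about 25 g. I chose the 200 g and 50 g weights and left the 100 g in its well. The pan was felt again before the 50 g was let go, and it lacked about 66 g.
- **Placing the weights:** I set each weight down in contact with the pan before opening the fingers. A wrist picture after the 50 g showed both standing upright. My estimates of the finger pushes stayed well under 8 N.
- **Setting the rider:** I slid it to about 44 g, which puts the bucket at roughly 294 g.
- **Last checks:** The pointer bead was at pixel column 321.2 and the level mark at 321.2 after correcting for viewing angle, so within about 0.5 g of level. A second reading moved only 0.1 px. The gripper was clear of everything.

Some things did not go as expected or did not agree:
- The second rider push did not reach the knob, so a third was needed.
- My fitted balance position put the level line about 1.1 mm off the scale's own long mark; I trusted the mark.
- At hand-in I re-measured only the dishes, the empty bucket and the rack. Most readings matched the start within about 5 mm. The side camera's rack position was 45 mm off its first reading, when the arm stood in that view, but the scene camera showed no movement.

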